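# Turn over the leaf of the recipe stand

### The job

Turn the long stiff leaf of the recipe stand over its ring spine, from the right-hand rest to the left-hand one, and press it down until it lies flat there. Only push it with a fingertip or the outside of the fingers (slip a fingertip under the edge that sticks out): do not pinch it between the fingers, and be gentle, neither pressing hard nor flinging it over. Leave the things standing round it where they are.

Things in the scene. Friction and masses are not known exactly. Their poses are not given: they have to be found in the camera images.
- stand: Low wooden recipe stand, fixed, 140 mm (its x, along the spine) by 190 mm (y), 60 mm high; two equal page rests left and right of the spine end 95 mm from it; page stacks on them are 58 mm high. Origin on the worktop under mid-spine. x points away from the robot, y to its left, z up; turned by -0.45 to 0.25 rad. The wire rings (radius 17 mm) are looks only, not solid.
- spine (a point): Middle of the leaf's hinge axis, 62 mm above the worktop; the axis runs along the stand's x.
- leaf (a joint): Angle (rad) of the stiff white leaf: 0 flat on the right-hand rest (stand's -y side), pi/2 upright, pi flat on the left-hand rest. Starts between 0 and 0.3. The hinge is stiff: the leaf stays at any angle it is left at, neither springing back nor falling; about 2 N at the free edge moves it. The leaf weighs about 100 g.
- leaf_edge (a point): Middle of the leaf's rounded free edge, halfway through its thickness. The leaf is a rigid board 130 mm along the spine, 7 mm thick; this edge is 130 mm from the hinge axis and sticks out 35 mm past the end of the rest, over open worktop; when flat, its underside is 58 mm up.
- tuna: Low round food tin, 86 mm across, 40 mm high, loose, a bystander. Origin under its middle.
- tape: Roll of tape lying flat, 104 mm across, 25 mm high, loose, a bystander. Origin under its middle.
- timer: Round kitchen timer, 62 mm across, 40 mm high, loose, a bystander. Origin under its middle.
- garlic: Garlic bulb, 60 mm across, 59 mm high, loose, a bystander. Origin under its middle.
- mug: Mug with a handle, 80 x 113 mm, 91 mm high, loose, a bystander. Origin under its middle.
- paprika: Spice jar with a screw cap, 46 mm across, 106 mm high, loose, a bystander. Origin under its middle.
- cumin: A second spice jar like the other, 46 mm across, 106 mm high, loose, a bystander. Origin under its middle.

How it is judged:
By the outcome, as a careful person would: the job done as asked, in the order asked, and still so for the second after the job is handed in, with the robot touching nothing.
It also fails if it takes over 42 s, if anything falls off the work surface, if the arm or the gripper's body presses on something with over 40 N, if the wrist force passes 120 N, or if a joint passes its speed limit or range.

### The arm

A 7-joint arm with a two-finger parallel gripper is mounted at the origin on a cart in front of the work surface, level with it; the furniture and walls round the work are solid. World frame = base frame: x ahead of the robot, y to its left, z up, the work surface at z = 0. Lengths are in m, angles in degrees, forces in N, time in s.
With the tool pointing down it reaches from about 0.4 to 0.9 m from the base axis. Payload 5.5 kg.
Tool frame: the origin (TCP) lies on the mounting face of the last link; the fingertips stand 178 mm ahead of it and the grasp point (between the pads) lies 159 mm ahead of it; z points along the fingers, y is the line along which they close (so a half turn about z gives the same grasp; the last joint's range is limited). The gripper opens to 92 mm and grips with 3 to 60 N. Pads are 19 mm wide; open, the fingers measure 130 mm over their backs; the gripper's body (75 mm by 190 mm) begins 47 mm behind the grasp point.
Start: joints at [15.08, 28.699, -24.465, 88.831, 12.651, 65.22, -12.049], TCP at [0.65, 0, 0.405] pointing down, gripper open.
Joint ranges: [-164.97, 164.97], [-17.58, 116.51], [-87.97, 89.64], [11.32, 138.91], [-80.73, 260.73], [10.89, 115.49], [-147.41, 147.41]. Speed limits (degrees/s): [147.25, 147.25, 180, 180, 180, 180, 180].

### API

Orientations are given as a 3x3 rotation matrix whose columns are the frame's x, y, z axes.
In Python, from station import * gives the robot as it stands.
- The arm moves only by the tool arm_command, never from a script. Its argument "rows" is a list of rows, each a list of 7 numbers: the turn, a rotation vector about the tool's x, y, z in degrees, then the shift along the tool's x, y, z in m, then the closure, from 0 (fully open) to 1 (shut). A call has exactly 5 rows; each row is the pose to reach, as a shift and turn from the pose commanded when the call began, along the tool's axes at that moment; what a row does not reach only later rows make up. A row lasts 1/12 s, in which the tool goes at most 41.7 mm and 7.16 degrees, less where a joint would pass 70% of its speed; a pose out of reach is approached as far as the arm can. A call with a gripper value outside its range is refused whole. The fingers move at their own pace and stop on an object; "squeeze" is the grip in N (left out, the last holds). Time passes only in rows, so rows that repeat a pose let the fingers close, or fill a call up. It gives the time, the measured TCP pose, the force, the opening and the grip force at its end, in the units of the state.
- sense(): the state, without advancing time (a new reading comes with each control period).
- camera(name): name is "scene" or "side" or "wrist"; returns (picture, depth): 480x640x3 uint8, blue, green, red; 480x640 float32, m along the optical axis (not along the pixel's ray), 0 where there is no reading.
- camera_params(name): a dict with "fovy" (degrees; the focal length in pixels is half the picture's height over the tangent of half this angle, whatever the lens; pixels are square), "cx", "cy" (the principal point, pixels), "pose" (4x4, takes a point from camera to world coordinates). Camera axes: x right, y down, z forward; pixel columns grow to the right and rows downward; lengths in m; the calibration is good to about 2 mm. A picture is of the moment at which its call begins: read the wrist's pose just before it. camera_params takes no time and is no camera call; for the wrist camera it gives the pose at the moment of the call.
- close_job(): hands the job in; it is judged then, once.
The state is a dict: "time": time; "q": joint angles; "joint_velocities": joint speeds; "effort": joint torques, N m; "tcp_pos": TCP position; "tcp_rot": TCP orientation; "wrist_force": force on the tool from outside, world axes, zero at the start; "torque": the same for the moment, N m; "finger_gap": opening from 0.0 (shut) to 1.0 (fully open); "finger_force": force on a finger pad.
Only numpy, scipy, OpenCV 4.12 (cv2) and the standard library are available. Lean on these libraries where they do the work, as an engineer would, in place of code of your own. Each camera call takes 0.05 s, during which the arm holds its last target. There are 200 camera calls.

## Working session

There is one attempt and no reset: what is moved stays moved. The work goes in short steps, Python scripts to look and compute and a tool call to move; the robot and the scene stay as the last step left them, time stands still between calls to the robot, and variables do not carry over. Pictures are saved under pics/ and viewed, at most 10 in all, crops included, and the job is handed in when it is done.

Besides the shell and the picture viewer there is one more tool, called as name(argument=value, ...), one argument or row to a line, values as JSON. arm_command: Moves the arm, as the interface text tells. Its arguments: {"type":"object","properties":{"rows":{"type":"array","items":{"type":"array","items":{"type":"number"}}},"squeeze":{"type":"number"}},"required":["rows"]}

```bash
mkdir -p pics
cat > h.py <<'E'
from station import *
import numpy as np, cv2
def pts(name):
    p=camera_params(name); im,d=camera(name)
    f=240/np.tan(np.radians(p["fovy"])/2); v,u=np.mgrid[0:480,0:640]
    c=np.stack([(u-p["cx"])/f*d,(v-p["cy"])/f*d,d],-1); T=np.array(p["pose"])
    return im,d,c@T[:3,:3].T+T[:3,3]
E
python3 - <<'E'
from h import *
s=sense();print(s["time"],s["tcp_pos"],s["tcp_rot"],s["wrist_force"])
for n in("scene","side"):
    im,d,P=pts(n);cv2.imwrite(f"pics/{n}0.png",im);np.savez(f"{n}0.npz",im=im,d=d,P=P)
    print(n,np.round(np.array(camera_params(n)["pose"]),2).tolist(),(d>0).mean())
E
```

```text
0.0 [ 6.49645458e-01 -9.28064660e-05  4.03661661e-01] [[-3.64006656e-06  9.99998081e-01 -1.95930334e-03]
 [ 9.99999999e-01  3.71480548e-06  3.81420232e-05]
 [ 3.81492284e-05 -1.95930320e-03 -9.99998080e-01]] [ 0.55162964 -0.99035641 -1.19887033]
scene [[-0.76, -0.4, 0.51, -0.21], [-0.65, 0.45, -0.61, 0.77], [0.01, -0.8, -0.6, 0.79], [0.0, 0.0, 0.0, 1.0]] 0.99607421875
side [[-0.9, -0.17, 0.41, -0.08], [-0.44, 0.38, -0.81, 1.05], [-0.01, -0.91, -0.42, 0.61], [0.0, 0.0, 0.0, 1.0]] 0.9958235677083334
```

View pics/scene0.png

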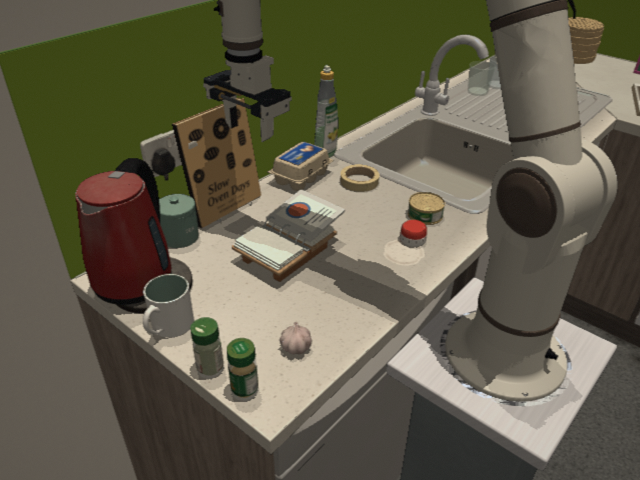

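View pics/side0.png

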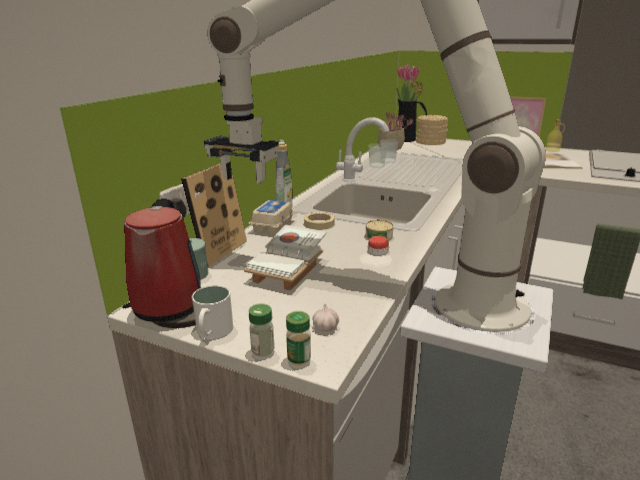

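The stand is at about (285,235) in the scene view and (290,250) in the side view. The leaf is on its far (-y) side, with the tin, timer and tape beyond it. Next I'll build a top-down map.

Run:
```python
from h import *
out=[]
R=(0.3,0.9,-0.5,0.5); s=600
for n in("scene","side"):
    z=np.load(n+"0.npz");im,P=z["im"].reshape(-1,3),z["P"].reshape(-1,3)
    m=(P[:,2]>-.02)&(P[:,2]<.13)&(P[:,0]>.3)&(P[:,0]<.9)&(P[:,1]>-.5)&(P[:,1]<.5)
    im,P=im[m],P[m];o=np.argsort(P[:,2]);im,P=im[o],P[o]
    # row = x down from far, col = y left->right
    r=((.9-P[:,0])*500).astype(int);c=((.5-P[:,1])*500).astype(int)
    H=np.zeros((300,500),np.uint8);C=np.zeros((300,500,3),np.uint8)
    H[r,c]=np.clip(P[:,2]*2000+20,0,255);C[r,c]=im
    out.append(np.vstack([C,cv2.applyColorMap(H,cv2.COLORMAP_JET)]))
    # points 0.045<z<0.12 near stand
    k=(P[:,2]>.045)&(P[:,2]<.13)&(abs(P[:,0]-.65)<.17)&(abs(P[:,1])<.22)
    print(n,k.sum(),P[k].min(0),P[k].max(0))
cv2.imwrite("pics/top.png",cv2.resize(np.hstack(out),(800,480)))
im=np.load("scene0.npz")["im"][170:290,210:370];im2=np.load("side0.npz")["im"][210:300,230:350]
cv2.imwrite("pics/crop.png",np.hstack([cv2.resize(im,(400,300),interpolation=2),cv2.resize(im2,(400,300),interpolation=2)]))
```

```text
scene 8380 [ 0.48000304 -0.21990943  0.04503342] [0.77990605 0.21980575 0.12998121]
side 4075 [ 0.48007601 -0.2198355   0.04501269] [0.78272827 0.18860582 0.12997629]
```

View pics/top.png

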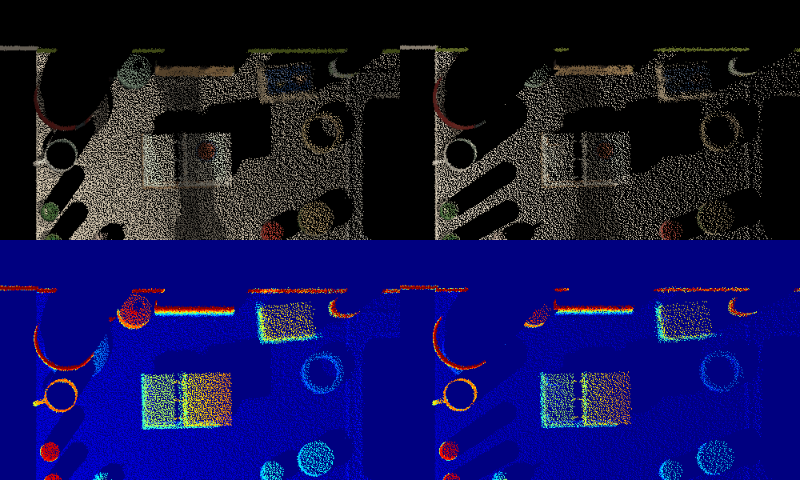

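View pics/crop.png

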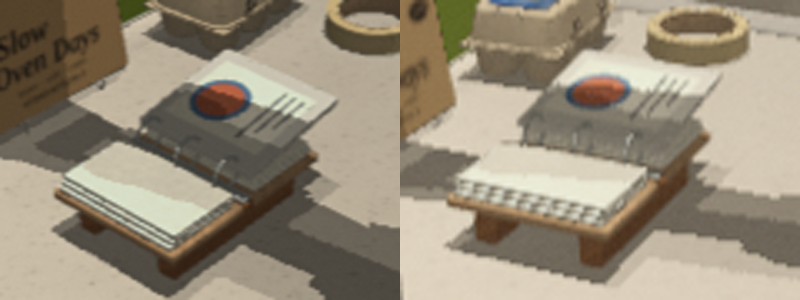

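The top map shows the stand at about x 0.435–0.57 m, with the spine near y 0.05 and the leaf edge near y -0.08, almost unturned. The crop shows the leaf slightly raised, with its edge free. I'll fit the numbers now.

Run:
```python
from h import *
for n in("scene","side"):
    P=np.load(n+"0.npz")["P"].reshape(-1,3)
    b=(P[:,0]>.38)&(P[:,0]<.6)&(P[:,1]>-.12)&(P[:,1]<.17)&(P[:,2]<.15)
    Q=P[b]
    L=Q[(Q[:,1]<.035)&(Q[:,2]>.05)]
    for _ in range(6):
        A=np.c_[L[:,:2],np.ones(len(L))];c=np.linalg.lstsq(A,L[:,2],rcond=None)[0]
        L=L[abs(A@c-L[:,2])<.004]
    nrm=np.array([-c[0],-c[1],1]);nrm/=np.linalg.norm(nrm)
    r=cv2.minAreaRect(np.float32(L[:,:2]));
    print(n,len(L),"plane",c,"tilt",np.arccos(nrm[2]),"rect",r);print(np.round(cv2.boxPoints(r),4).tolist())
    print(L.min(0),L.max(0))
    S=Q[(Q[:,1]>.07)&(Q[:,2]>.05)&(Q[:,2]<.065)]
    r=cv2.minAreaRect(np.float32(S[:,:2]));print("left stack",r,np.round(cv2.boxPoints(r),3).tolist(),np.median(S[:,2]))
    S=Q[(Q[:,2]>.02)];r=cv2.minAreaRect(np.float32(S[:,:2]));print("all",r)
    for lo,hi,nm in((-.2,-.1,'x'),):
        pass
    # obstacles near
    K=P[(P[:,2]>.015)&(P[:,2]<.2)&(P[:,0]>.25)&(P[:,0]<.75)&(P[:,1]<-.11)&(P[:,1]>-.35)]
    print("obst -y",len(K),K.min(0) if len(K) else 0,K.max(0) if len(K) else 0)
    K=P[(P[:,2]>.015)&(P[:,2]<.2)&(P[:,0]>.3)&(P[:,0]<.7)&(P[:,1]>.16)&(P[:,1]<.4)]
    print("obst +y",len(K),K.min(0),K.max(0))
```

```text
scene 1687 plane [ 0.01572279 -0.14907932  0.06571403] tilt 0.1487981473268542 rect ((0.5011357665061951, -0.0220494382083416), (0.1327749788761139, 0.11490176618099213), 1.206642508506775)
[[0.4336000084877014, 0.03400000184774399], [0.4359999895095825, -0.08089999854564667], [0.5687000155448914, -0.07810000330209732], [0.5662999749183655, 0.03680000081658363]]
[ 0.43356478 -0.07968651  0.06555166] [0.56812254 0.03498495 0.08754219]
left stack ((0.498052716255188, 0.10634969919919968), (0.13137327134609222, 0.07403717935085297), 0.9274691343307495) [[0.4320000112056732, 0.1420000046491623], [0.43299999833106995, 0.06800000369548798], [0.5640000104904175, 0.07000000029802322], [0.5630000233650208, 0.14399999380111694]] 0.0583945304337678
all ((0.5002016425132751, 0.033257387578487396), (0.14287738502025604, 0.22547581791877747), 1.1205558776855469)
obst -y 4408 [ 0.28718357 -0.34998544  0.01500943] [ 0.74985638 -0.13933362  0.19984781]
obst +y 10105 [0.30001932 0.16000605 0.01502182] [0.699993   0.39999427 0.19996443]
side 892 plane [ 0.01325933 -0.1474801   0.06677799] tilt 0.147006
[... 268 characters left out ...]
185966492, 0.03590000048279762]]
[ 0.43674187 -0.07990651  0.06541391] [0.56890995 0.0349485  0.08594119]
left stack ((0.5009728670120239, 0.10818877071142197), (0.13067518174648285, 0.07685193419456482), 1.2188093662261963) [[0.4350000023841858, 0.14499999582767487], [0.4359999895095825, 0.06800000369548798], [0.5669999718666077, 0.07100000232458115], [0.5649999976158142, 0.14800000190734863]] 0.05766807960905351
all ((0.5020452737808228, 0.03568435460329056), (0.1411256641149521, 0.22972971200942993), 1.5442675352096558)
obst -y 2410 [ 0.29188536 -0.34986607  0.01509873] [ 0.74998991 -0.13679074  0.19955549]
obst +y 6645 [0.30001888 0.16001566 0.01510135] [0.69986146 0.39999387 0.1998549 ]
```

The spine is at about (0.501, 0.049, 0.062), yaw is about 0.02 rad and the leaf angle is about 0.15. I'll tilt the closed fingers 45° towards +y under the free edge, then follow the arc.

```bash
cat >> h.py <<'E'
from scipy.spatial.transform import Rotation as Ro
HY,HZ,HX=.049,.062,.501
R0=np.array([[0,1,0],[1,0,0],[0,0,-1.]])
def pose(x,y,z,a):            # tip centre + tilt deg (about world x) -> TCP pose
    R=Ro.from_euler('x',a,degrees=True).as_matrix()@R0
    return np.array([x,y,z])-.178*R[:,2],R
def arc(th,a,r,press=0):      # tip centre so leading corner pushes leaf face at angle th
    t=np.radians(th);b=np.radians(a)
    k=np.array([HY,HZ])+r*np.array([-np.cos(t),np.sin(t)])+(.0035-press)*np.array([-np.sin(t),-np.cos(t)])
    k=k-.0095*np.array([np.cos(b),np.sin(b)]);return (HX,k[0],k[1],a)
def tipnow():
    s=sense();R=s["tcp_rot"];t=s["tcp_pos"]+.178*np.array(R)[:,2];rel=np.array(R)@R0.T
    a=np.degrees(np.arctan2(rel[2,1],rel[1,1]))
    print("t %.2f tip"%s["time"],np.round(t,4),"tilt %.1f"%a,"F",np.round(s["wrist_force"],1),"gap",round(float(s["finger_gap"]),2))
    return s,t,a
def show(ways,cl=1):          # list of (x,y,z,a) rows, 5 per call, chained nominally
    s,t,a=tipnow();p,R=np.array(s["tcp_pos"]),np.array(s["tcp_rot"])
    for i in range(0,len(ways),5):
        out=[]
        for w in ways[i:i+5]:
            q,Q=pose(*w);out.append(np.r_[np.round(Ro.from_matrix(R.T@Q).as_rotvec(degrees=True),1),np.round(R.T@(q-p),4),cl].tolist())
        print(out);p,R=q,Q
def line(w,n):
    s,t,a=tipnow();o=np.r_[t,a];return [o+(np.array(w)-o)*k/n for k in range(1,n+1)]
E
python3 - <<'E'
from h import *
show(line((.501,-.16,.11,45),10))
E
```

```text
t 0.10 tip [ 0.6494 -0.      0.2258] tilt 0.0 F [ 0.4 -0.5  0.8] gap 1.0
t 0.10 tip [ 0.6494 -0.      0.2258] tilt 0.0 F [ 0.4 -0.5  0.8] gap 1.0
[[-0.1, 4.5, -0.0, -0.03, -0.0151, 0.0122, 1.0], [-0.1, 9.0, -0.0, -0.0598, -0.0299, 0.0254, 1.0], [-0.1, 13.5, -0.0, -0.0895, -0.0448, 0.0397, 1.0], [-0.1, 18.0, -0.0, -0.119, -0.0596, 0.0551, 1.0], [-0.1, 22.5, -0.0, -0.1481, -0.0744, 0.0716, 1.0]]
[[0.0, 4.5, 0.0, -0.0332, -0.0148, 0.0051, 1.0], [0.0, 9.0, 0.0, -0.0663, -0.0297, 0.0113, 1.0], [0.0, 13.5, 0.0, -0.0992, -0.0445, 0.0186, 1.0], [0.0, 18.0, 0.0, -0.1318, -0.0594, 0.027, 1.0], [0.0, 22.5, 0.0, -0.1642, -0.0742, 0.0364, 1.0]]
```

arm_command(
  rows=[
    [0,4.5,0,-0.03,-0.015,0.012,1],
    [0,9,0,-0.06,-0.03,0.025,1],
    [0,13.5,0,-0.09,-0.045,0.04,1],
    [0,18,0,-0.119,-0.06,0.055,1],
    [0,22.5,0,-0.148,-0.074,0.072,1],
  ],
  squeeze=10,
)

```text
time: 0.52
tcp_pos: [0.5751, -0.1491, 0.3325]
tcp_rot: [[-0.001, 1.0, 0.001], [0.923, -0.0, 0.385], [0.385, 0.002, -0.923]]
wrist_force: [0.8, 0.6, -0.5]
finger_gap: 0.685
finger_force: 0.0
```

arm_command(
  rows=[
    [0,4.5,0,-0.033,-0.015,0.005,1],
    [0,9,0,-0.066,-0.03,0.011,1],
    [0,13.5,0,-0.099,-0.045,0.019,1],
    [0,18,0,-0.132,-0.059,0.027,1],
    [0,22.5,0,-0.164,-0.074,0.036,1],
  ],
)

```text
time: 0.93
tcp_pos: [0.501, -0.2876, 0.2358]
tcp_rot: [[0.0, 1.0, 0.002], [0.705, -0.001, 0.709], [0.709, 0.001, -0.705]]
wrist_force: [0.7, -0.2, -0.2]
finger_gap: 0.326
finger_force: 0.0
```

Run:
```python
from h import *
import cv2
show(line((.501,-.115,.04,45),5))
im,d=camera("side");cv2.imwrite("pics/s1.png",im[60:360,180:580])
```

```text
t 0.93 tip [ 0.5013 -0.1613  0.1103] tilt 45.2 F [ 0.7 -0.2 -0.2] gap 0.33
t 0.93 tip [ 0.5013 -0.1613  0.1103] tilt 45.2 F [ 0.7 -0.2 -0.2] gap 0.33
[[0.1, -0.0, -0.0, -0.0033, 0.0002, 0.0165, 1.0], [0.1, -0.1, -0.0, -0.0067, 0.0001, 0.033, 1.0], [0.1, -0.1, -0.0, -0.01, 0.0001, 0.0494, 1.0], [0.1, -0.2, -0.0, -0.0133, -0.0, 0.0659, 1.0], [0.1, -0.2, -0.0, -0.0167, -0.0001, 0.0824, 1.0]]
```

View pics/s1.png

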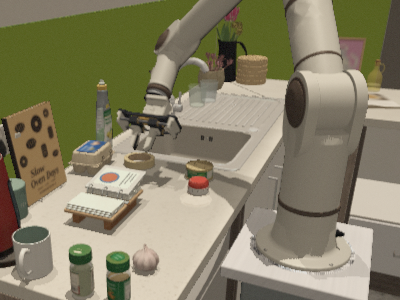

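The arm reached the 45° tilt freely, with the tool at about (150,130) beyond the leaf edge (130,185). Next I approach.

arm_command(
  rows=[
    [0,0,0,-0.003,0,0.016,1],
    [0,0,0,-0.007,0,0.033,1],
    [0,0,0,-0.01,0,0.049,1],
    [0,0,0,-0.013,0,0.066,1],
    [0,0,0,-0.017,0,0.082,1],
  ],
)

```text
time: 1.4
tcp_pos: [0.5018, -0.2391, 0.1657]
tcp_rot: [[0.0, 1.0, -0.0], [0.707, -0.0, 0.707], [0.707, -0.001, -0.707]]
wrist_force: [-0.5, -0.3, -0.2]
finger_gap: -0.0
finger_force: 0.0
```

Run:
```python
from h import *
show(line((.501,-.0735,.049,45),5))
```

```text
t 1.40 tip [ 0.5018 -0.1132  0.0399] tilt 45.0 F [-0.5 -0.3 -0.2] gap -0.0
t 1.40 tip [ 0.5018 -0.1132  0.0399] tilt 45.0 F [-0.5 -0.3 -0.2] gap -0.0
[[-0.0, -0.0, -0.0, 0.0069, -0.0002, 0.0043, 1.0], [-0.0, -0.0, -0.0, 0.0138, -0.0004, 0.0086, 1.0], [-0.0, -0.0, -0.0, 0.0207, -0.0005, 0.013, 1.0], [-0.0, -0.0, -0.0, 0.0276, -0.0007, 0.0173, 1.0], [-0.0, -0.0, -0.0, 0.0345, -0.0009, 0.0216, 1.0]]
```

arm_command(
  rows=[
    [0,0,0,0.007,0,0.004,1],
    [0,0,0,0.014,0,0.009,1],
    [0,0,0,0.021,0,0.013,1],
    [0,0,0,0.028,-0.001,0.017,1],
    [0,0,0,0.034,-0.001,0.022,1],
  ],
)

```text
time: 1.82
tcp_pos: [0.5014, -0.1996, 0.1765]
tcp_rot: [[-0.001, 1.0, 0.001], [0.708, 0.0, 0.706], [0.706, 0.001, -0.708]]
wrist_force: [-0.6, -0.2, 0.5]
finger_gap: 0.003
finger_force: 0.0
```

Run:
```python
from h import *
im,d=camera("scene");cv2.imwrite("pics/s2.png",cv2.resize(im[120:300,200:440],(720,540)))
# rows: straight lift along the arc; for th<45 edge contact on face
def edge(th,ins):   # finger 45deg, edge (r=.13) touches upper face 'ins' behind the tip corner
    t=np.radians(th);e=np.array([HY,HZ])+.13*np.array([-np.cos(t),np.sin(t)])
    c=e-.0035*np.array([1,1])*.707; k=c+ins*np.array([.707,-.707])-.0095*np.array([.707,.707]);return (HX,k[0],k[1],45)
show([edge(t,.02) for t in np.arange(10,35.1,2.5)][:10])
```

```text
t 1.87 tip [ 0.5012 -0.0718  0.0508] tilt 45.0 F [-0.2  1.8  0.5] gap 0.01
[[-0.0, -0.0, 0.1, 0.0058, -0.0003, -0.009, 1.0], [-0.0, -0.0, 0.1, 0.0105, -0.0003, -0.0121, 1.0], [-0.0, -0.0, 0.1, 0.0154, -0.0003, -0.0151, 1.0], [-0.0, -0.0, 0.1, 0.0204, -0.0003, -0.0178, 1.0], [-0.0, -0.0, 0.1, 0.0255, -0.0003, -0.0203, 1.0]]
[[0.0, 0.0, 0.0, 0.0052, 0.0, -0.0023, 1.0], [0.0, 0.0, 0.0, 0.0105, 0.0, -0.0043, 1.0], [0.0, 0.0, 0.0, 0.0158, 0.0, -0.0062, 1.0], [0.0, 0.0, 0.0, 0.0213, 0.0, -0.0078, 1.0], [0.0, 0.0, 0.0, 0.0268, 0.0, -0.0091, 1.0]]
```

View pics/s2.png

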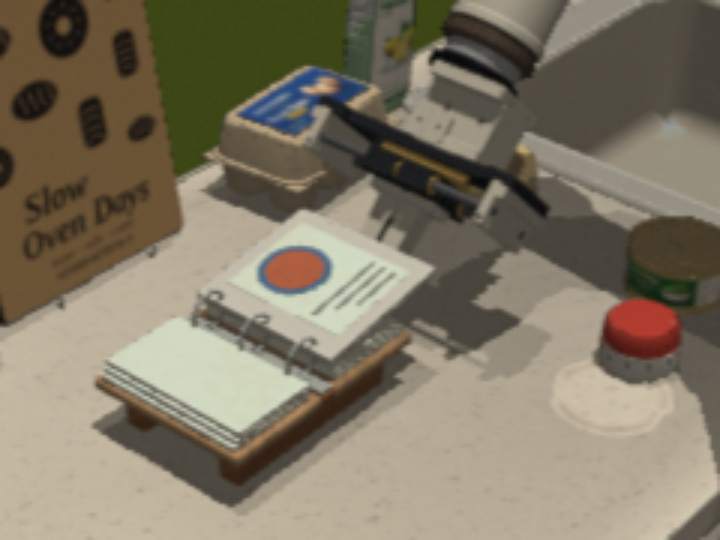

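The fingertip is under the leaf's free edge, around (440,345), with nothing else touched. Next is a gentle lift.

```bash
cat >> h.py <<'E'
def edge(th,ins):
    t=np.radians(th);e=np.array([HY,HZ])+.13*np.array([-np.cos(t),np.sin(t)])
    c=e-.0035*np.array([1,1])*.707; k=c+ins*np.array([.707,-.707])-.0095*np.array([.707,.707]);return (HX,k[0],k[1],45)
def leaf(name="side"):
    # leaf angle from plane fit of the points above the hinge
    im,d,P=pts(name);P=P.reshape(-1,3)
    return im,P
E
python3 - <<'E'
from h import *
show([edge(t,.024) for t in np.arange(8,28,2)])
E
```

```text
t 1.87 tip [ 0.5012 -0.0718  0.0508] tilt 45.0 F [-0.2  1.8  0.5] gap 0.01
[[-0.0, -0.0, 0.1, 0.0022, -0.0003, -0.0023, 1.0], [-0.0, -0.0, 0.1, 0.0058, -0.0003, -0.005, 1.0], [-0.0, -0.0, 0.1, 0.0096, -0.0003, -0.0075, 1.0], [-0.0, -0.0, 0.1, 0.0134, -0.0003, -0.0099, 1.0], [-0.0, -0.0, 0.1, 0.0174, -0.0003, -0.0122, 1.0]]
[[0.0, 0.0, 0.0, 0.004, 0.0, -0.0021, 1.0], [0.0, 0.0, 0.0, 0.0081, 0.0, -0.0041, 1.0], [0.0, 0.0, 0.0, 0.0122, 0.0, -0.006, 1.0], [0.0, 0.0, 0.0, 0.0164, 0.0, -0.0077, 1.0], [0.0, 0.0, 0.0, 0.0207, 0.0, -0.0092, 1.0]]
```

arm_command(
  rows=[
    [0,0,0,0.002,0,-0.002,1],
    [0,0,0,0.006,0,-0.005,1],
    [0,0,0,0.01,0,-0.0075,1],
    [0,0,0,0.0135,0,-0.01,1],
    [0,0,0,0.0175,0,-0.012,1],
  ],
)

```text
time: 2.28
tcp_pos: [0.5009, -0.1974, 0.1963]
tcp_rot: [[0.001, 1.0, 0.001], [0.708, -0.001, 0.706], [0.706, 0.0, -0.708]]
wrist_force: [-1.3, -3.4, -0.5]
finger_gap: 0.007
finger_force: 1.5
```

arm_command(
  rows=[
    [0,0,0,0.004,0,-0.002,1],
    [0,0,0,0.008,0,-0.004,1],
    [0,0,0,0.012,0,-0.006,1],
    [0,0,0,0.0165,0,-0.0075,1],
    [0,0,0,0.0205,0,-0.009,1],
  ],
)

```text
time: 2.7
tcp_pos: [0.5012, -0.1879, 0.2175]
tcp_rot: [[-0.0, 1.0, 0.0], [0.707, -0.0, 0.707], [0.707, 0.0, -0.707]]
wrist_force: [0.6, -2.3, 0.1]
finger_gap: 0.005
finger_force: 1.1
```

```bash
cat >> h.py <<'E'
def angle():
    # robust leaf angle: points in the leaf's x-band, rays from hinge, outside the arm
    for n in("scene","side"):
        im,d,P=pts(n);w=im.max(-1);P=P.reshape(-1,3)
        m=(abs(P[:,0]-HX)<.063)
        y,z=P[m,1]-HY,P[m,2]-HZ;r=np.hypot(y,z);k=(r>.05)&(r<.115)
        th=np.degrees(np.arctan2(z,-y))[k];h,e=np.histogram(th[(th>-10)&(th<190)],bins=50,range=(-10,190))
        o=np.argsort(-h)[:5];print(n,[(int(e[i]+2),int(h[i])) for i in o])
E
python3 - <<'E'
from h import *
angle()
show([edge(t,.024) for t in np.arange(28,48,2)])
E
```

```text
scene [(28, 982), (32, 184), (24, 139), (-4, 67), (0, 21)]
side [(28, 576), (32, 158), (24, 36), (-4, 35), (-8, 12)]
t 2.80 tip [ 0.5012 -0.0613  0.092 ] tilt 45.0 F [ 0.3 -0.3 -0.7] gap 0.01
[[-0.0, -0.0, 0.1, 0.0059, -0.0003, -0.0011, 1.0], [-0.0, -0.0, 0.1, 0.0103, -0.0003, -0.0023, 1.0], [-0.0, -0.0, 0.1, 0.0147, -0.0003, -0.0034, 1.0], [-0.0, -0.0, 0.1, 0.0191, -0.0002, -0.0044, 1.0], [-0.0, -0.0, 0.1, 0.0236, -0.0002, -0.0052, 1.0]]
[[0.0, 0.0, 0.0, 0.0045, 0.0, -0.0006, 1.0], [0.0, 0.0, 0.0, 0.009, 0.0, -0.0011, 1.0], [0.0, 0.0, 0.0, 0.0135, 0.0, -0.0014, 1.0], [0.0, 0.0, 0.0, 0.0181, 0.0, -0.0016, 1.0], [0.0, 0.0, 0.0, 0.0226, 0.0, -0.0016, 1.0]]
```

arm_command(
  rows=[
    [0,0,0,0.0055,0,-0.001,1],
    [0,0,0,0.01,0,-0.0025,1],
    [0,0,0,0.0145,0,-0.0035,1],
    [0,0,0,0.019,0,-0.0045,1],
    [0,0,0,0.0235,0,-0.005,1],
  ],
)

```text
time: 3.22
tcp_pos: [0.5009, -0.1747, 0.2375]
tcp_rot: [[-0.0, 1.0, -0.0], [0.707, 0.0, 0.707], [0.707, -0.0, -0.707]]
wrist_force: [-0.2, -0.9, -0.3]
finger_gap: 0.006
finger_force: 0.9
```

arm_command(
  rows=[
    [0,0,0,0.0045,0,-0.0005,1],
    [0,0,0,0.009,0,-0.001,1],
    [0,0,0,0.0135,0,-0.0015,1],
    [0,0,0,0.018,0,-0.0015,1],
    [0,0,0,0.0225,0,-0.0015,1],
  ],
)

```text
time: 3.63
tcp_pos: [0.501, -0.1598, 0.2544]
tcp_rot: [[-0.0, 1.0, -0.0], [0.707, 0.0, 0.707], [0.707, 0.0, -0.707]]
wrist_force: [-0.7, -2.0, -0.1]
finger_gap: 0.007
finger_force: 0.9
```

Run:
```python
from h import *
angle()
show([arc(t,45,.106) for t in np.arange(48,88,2)])
```

```text
scene [(48, 1032), (52, 393), (-4, 104), (44, 41), (0, 26)]
side [(48, 452), (52, 448), (56, 60), (-4, 42), (44, 20)]
t 3.73 tip [ 0.5011 -0.0333  0.1289] tilt 45.0 F [-0.2 -0.   1.4] gap 0.01
[[-0.0, -0.0, 0.1, 0.0035, -0.0001, -0.0005, 1.0], [-0.0, -0.0, 0.1, 0.0072, -0.0001, -0.0004, 1.0], [-0.0, -0.0, 0.1, 0.0109, -0.0001, -0.0001, 1.0], [-0.0, -0.0, 0.1, 0.0146, -0.0001, 0.0003, 1.0], [-0.0, -0.0, 0.1, 0.0182, -0.0001, 0.0008, 1.0]]
[[0.0, 0.0, 0.0, 0.0036, 0.0, 0.0006, 1.0], [0.0, 0.0, 0.0, 0.0073, 0.0, 0.0014, 1.0], [0.0, 0.0, 0.0, 0.0109, 0.0, 0.0023, 1.0], [0.0, 0.0, 0.0, 0.0144, 0.0, 0.0034, 1.0], [0.0, 0.0, 0.0, 0.0179, 0.0, 0.0045, 1.0]]
[[0.0, 0.0, 0.0, 0.0035, 0.0, 0.0013, 1.0], [0.0, 0.0, 0.0, 0.0069, 0.0, 0.0027, 1.0], [0.0, 0.0, 0.0, 0.0103, 0.0, 0.0042, 1.0], [0.0, 0.0, 0.0, 0.0136, 0.0, 0.0058, 1.0], [0.0, 0.0, 0.0, 0.0169, 0.0, 0.0076, 1.0]]
[[0.0, 0.0, 0.0, 0.0032, 0.0, 0.0019, 1.0], [0.0, 0.0, 0.0, 0.0063, 0.0, 0.0038, 1.0], [0.0, 0.0, 0.0, 0.0094, 0.0, 0.0059, 1.0], [0.0, 0.0, 0.0, 0.0124, 0.0, 0.0081, 1.0], [0.0, 0.0, 0.0, 0.0153, 0.0, 0.0104, 1.0]]
```

arm_command(
  rows=[
    [0,0,0,0.0035,0,-0.0005,1],
    [0,0,0,0.007,0,-0.0005,1],
    [0,0,0,0.011,0,0,1],
    [0,0,0,0.0145,0,0.0005,1],
    [0,0,0,0.018,0,0.001,1],
  ],
)

```text
time: 4.15
tcp_pos: [0.5009, -0.1466, 0.2663]
tcp_rot: [[0.0, 1.0, -0.0], [0.707, 0.0, 0.707], [0.707, -0.0, -0.707]]
wrist_force: [-1.4, -1.6, -1.3]
finger_gap: 0.001
finger_force: 0.9
```

arm_command(
  rows=[
    [0,0,0,0.0035,0,0.0005,1],
    [0,0,0,0.0075,0,0.0015,1],
    [0,0,0,0.011,0,0.0025,1],
    [0,0,0,0.0145,0,0.0035,1],
    [0,0,0,0.018,0,0.0045,1],
  ],
)

```text
time: 4.57
tcp_pos: [0.501, -0.1305, 0.2758]
tcp_rot: [[-0.0, 1.0, -0.0], [0.707, 0.0, 0.707], [0.707, 0.0, -0.707]]
wrist_force: [-0.6, -1.9, -0.4]
finger_gap: 0.007
finger_force: 0.9
```

arm_command(
  rows=[
    [0,0,0,0.0035,0,0.0015,1],
    [0,0,0,0.007,0,0.0025,1],
    [0,0,0,0.0105,0,0.004,1],
    [0,0,0,0.0135,0,0.006,1],
    [0,0,0,0.017,0,0.0075,1],
  ],
)

```text
time: 4.98
tcp_pos: [0.501, -0.1131, 0.2824]
tcp_rot: [[0.0, 1.0, -0.0], [0.707, -0.0, 0.707], [0.707, -0.0, -0.707]]
wrist_force: [-0.9, -1.9, -1.2]
finger_gap: 0.008
finger_force: 0.8
```

Run:
```python
from h import *
angle()
T=np.arange(78,118,2)
show([arc(t,max(0,45-(t-76)*1.1),.106) for t in T])
```

```text
scene [(76, 768), (80, 593), (-4, 146), (0, 50), (84, 30)]
side [(80, 730), (76, 191), (84, 150), (-4, 58), (-8, 12)]
t 5.08 tip [0.501  0.0133 0.1568] tilt 45.0 F [ 0.1 -0.2 -0. ] gap 0.01
[[-0.0, -2.2, 0.1, 0.0104, -0.0001, 0.0012, 1.0], [-0.0, -4.4, 0.1, 0.0204, -0.0, 0.0032, 1.0], [-0.0, -6.6, 0.1, 0.0303, -0.0, 0.0056, 1.0], [-0.0, -8.8, 0.1, 0.0401, -0.0, 0.0083, 1.0], [-0.0, -11.0, 0.1, 0.0498, -0.0, 0.0115, 1.0]]
[[0.0, -2.2, 0.0, 0.0101, 0.0, 0.0016, 1.0], [0.0, -4.4, 0.0, 0.0201, 0.0, 0.0035, 1.0], [0.0, -6.6, 0.0, 0.03, 0.0, 0.0058, 1.0], [0.0, -8.8, 0.0, 0.0399, 0.0, 0.0085, 1.0], [0.0, -11.0, 0.0, 0.0496, 0.0, 0.0116, 1.0]]
[[0.0, -2.2, 0.0, 0.0101, 0.0, 0.0015, 1.0], [0.0, -4.4, 0.0, 0.0202, 0.0, 0.0034, 1.0], [0.0, -6.6, 0.0, 0.0301, 0.0, 0.0057, 1.0], [0.0, -8.8, 0.0, 0.04, 0.0, 0.0083, 1.0], [0.0, -11.0, 0.0, 0.0498, 0.0, 0.0113, 1.0]]
[[0.0, -2.2, 0.0, 0.0101, 0.0, 0.0015, 1.0], [0.0, -4.4, 0.0, 0.0202, 0.0, 0.0033, 1.0], [0.0, -6.6, 0.0, 0.0302, 0.0, 0.0055, 1.0], [0.0, -8.8, 0.0, 0.0401, 0.0, 0.0081, 1.0], [0.0, -11.0, 0.0, 0.05, 0.0, 0.011, 1.0]]
```

arm_command(
  rows=[
    [0,-2.2,0,0.01,0,0.0012,1],
    [0,-4.4,0,0.0204,0,0.0032,1],
    [0,-6.6,0,0.0303,0,0.0056,1],
    [0,-8.8,0,0.04,0,0.0083,1],
    [0,-11,0,0.0498,0,0.0115,1],
  ],
)

```text
time: 5.5
tcp_pos: [0.5009, -0.07, 0.3095]
tcp_rot: [[0.0, 1.0, 0.0], [0.83, -0.0, 0.558], [0.558, -0.0, -0.83]]
wrist_force: [-0.4, -2.2, -0.0]
finger_gap: 0.004
finger_force: 0.8
```

arm_command(
  rows=[
    [0,-2.2,0,0.01,0,0.0016,1],
    [0,-4.4,0,0.02,0,0.0035,1],
    [0,-6.6,0,0.03,0,0.0058,1],
    [0,-8.8,0,0.04,0,0.0085,1],
    [0,-11,0,0.0496,0,0.0116,1],
  ],
)

```text
time: 5.92
tcp_pos: [0.5008, -0.022, 0.3278]
tcp_rot: [[-0.0, 1.0, -0.0], [0.921, 0.0, 0.389], [0.389, -0.0, -0.921]]
wrist_force: [-0.5, -1.4, 0.3]
finger_gap: 0.008
finger_force: 0.7
```

arm_command(
  rows=[
    [0,-2.2,0,0.01,0,0.0015,1],
    [0,-4.4,0,0.02,0,0.0034,1],
    [0,-6.6,0,0.03,0,0.0057,1],
    [0,-8.8,0,0.04,0,0.0083,1],
    [0,-11,0,0.0498,0,0.0113,1],
  ],
)

```text
time: 6.33
tcp_pos: [0.5008, 0.0283, 0.3368]
tcp_rot: [[-0.0, 1.0, -0.0], [0.978, 0.0, 0.206], [0.206, -0.0, -0.978]]
wrist_force: [-0.8, -0.9, 1.0]
finger_gap: 0.007
finger_force: 0.7
```

Run:
```python
from h import *
angle()
im,d=camera("side");cv2.imwrite("pics/s3.png",im[60:360,180:580])
T=np.arange(108,148,2)
show([arc(t,max(0,45-(t-76)*1.1),.106) for t in T])
```

```text
scene [(108, 769), (-4, 225), (0, 83), (104, 46), (112, 40)]
side [(112, 461), (108, 362), (-4, 66), (116, 29), (-8, 11)]
t 6.48 tip [0.5007 0.0664 0.1628] tilt 12.1 F [ 0.4 -0.1  0.9] gap 0.0
[[-0.0, -2.3, 0.2, 0.0096, 0.0002, 0.0012, 1.0], [-0.0, -4.5, 0.2, 0.0196, 0.0003, 0.003, 1.0], [-0.0, -6.7, 0.2, 0.0297, 0.0003, 0.0052, 1.0], [-0.0, -8.9, 0.2, 0.0396, 0.0003, 0.0078, 1.0], [-0.0, -11.1, 0.2, 0.0494, 0.0004, 0.0108, 1.0]]
[[0.0, -1.0, 0.0, 0.0064, 0.0, 0.0015, 1.0], [0.0, -1.0, 0.0, 0.0097, 0.0, 0.0032, 1.0], [0.0, -1.0, 0.0, 0.0129, 0.0, 0.0051, 1.0], [0.0, -1.0, 0.0, 0.016, 0.0, 0.0071, 1.0], [0.0, -1.0, 0.0, 0.0191, 0.0, 0.0091, 1.0]]
[[0.0, 0.0, 0.0, 0.003, 0.0, 0.0021, 1.0], [0.0, 0.0, 0.0, 0.006, 0.0, 0.0044, 1.0], [0.0, 0.0, 0.0, 0.0089, 0.0, 0.0067, 1.0], [0.0, 0.0, 0.0, 0.0116, 0.0, 0.0091, 1.0], [0.0, 0.0, 0.0, 0.0143, 0.0, 0.0117, 1.0]]
[[0.0, 0.0, 0.0, 0.0026, 0.0, 0.0026, 1.0], [0.0, 0.0, 0.0, 0.0051, 0.0, 0.0053, 1.0], [0.0, 0.0, 0.0, 0.0076, 0.0, 0.0081, 1.0], [0.0, 0.0, 0.0, 0.0099, 0.0, 0.011, 1.0], [0.0, 0.0, 0.0, 0.0121, 0.0, 0.014, 1.0]]
```

View pics/s3.png

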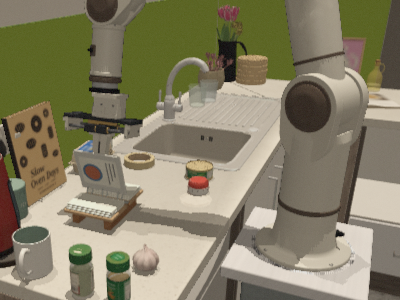

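The leaf stands past upright (100,175), pushed from behind by the near-vertical finger, and the bystanders haven't moved. Continuing.

arm_command(
  rows=[
    [0,-2.3,0,0.0096,0,0.0012,1],
    [0,-4.5,0,0.0196,0,0.003,1],
    [0,-6.7,0,0.0297,0,0.0052,1],
    [0,-8.9,0,0.0396,0,0.0078,1],
    [0,-11.1,0,0.0494,0,0.0108,1],
  ],
)

```text
time: 6.9
tcp_pos: [0.501, 0.0772, 0.336]
tcp_rot: [[0.002, 1.0, -0.001], [1.0, -0.002, 0.015], [0.015, -0.001, -1.0]]
wrist_force: [-0.4, -1.0, 1.6]
finger_gap: 0.008
finger_force: 0.7
```

arm_command(
  rows=[
    [0,-1,0,0.0064,0,0.0015,1],
    [0,-1,0,0.0097,0,0.0032,1],
    [0,-1,0,0.013,0,0.005,1],
    [0,-1,0,0.016,0,0.007,1],
    [0,-1,0,0.019,0,0.009,1],
  ],
)

```text
time: 7.32
tcp_pos: [0.5011, 0.0967, 0.3273]
tcp_rot: [[0.002, 1.0, -0.001], [1.0, -0.002, -0.001], [-0.001, -0.001, -1.0]]
wrist_force: [-0.5, -0.3, 1.6]
finger_gap: 0.004
finger_force: 0.6
```

arm_command(
  rows=[
    [0,0,0,0.003,0,0.002,1],
    [0,0,0,0.006,0,0.0045,1],
    [0,0,0,0.009,0,0.0065,1],
    [0,0,0,0.0115,0,0.009,1],
    [0,0,0,0.0145,0,0.0115,1],
  ],
)

```text
time: 7.73
tcp_pos: [0.5009, 0.112, 0.3157]
tcp_rot: [[0.0, 1.0, -0.0], [1.0, -0.0, -0.002], [-0.002, -0.0, -1.0]]
wrist_force: [0.0, -1.3, 0.0]
finger_gap: 0.006
finger_force: 0.6
```

Run:
```python
from h import *
angle()
T=np.arange(138,178,2)
show([arc(t,0,.106) for t in T])
```

```text
scene [(-4, 374), (0, 136), (132, 30), (128, 26), (136, 20)]
side [(140, 289), (-4, 113), (136, 50), (-8, 13), (0, 12)]
t 7.83 tip [0.5008 0.1122 0.1376] tilt -0.1 F [-1.2 -0.2  1. ] gap 0.0
[[-0.0, 0.1, 0.0, 0.0035, 0.0002, 0.0021, 1.0], [-0.0, 0.1, 0.0, 0.006, 0.0002, 0.0048, 1.0], [-0.0, 0.1, 0.0, 0.0085, 0.0002, 0.0076, 1.0], [-0.0, 0.1, 0.0, 0.0108, 0.0002, 0.0104, 1.0], [-0.0, 0.1, 0.0, 0.013, 0.0002, 0.0134, 1.0]]
[[0.0, 0.0, 0.0, 0.0021, 0.0, 0.003, 1.0], [0.0, 0.0, 0.0, 0.0041, 0.0, 0.0061, 1.0], [0.0, 0.0, 0.0, 0.006, 0.0, 0.0093, 1.0], [0.0, 0.0, 0.0, 0.0078, 0.0, 0.0126, 1.0], [0.0, 0.0, 0.0, 0.0095, 0.0, 0.0159, 1.0]]
[[0.0, 0.0, 0.0, 0.0016, 0.0, 0.0034, 1.0], [0.0, 0.0, 0.0, 0.003, 0.0, 0.0068, 1.0], [0.0, 0.0, 0.0, 0.0043, 0.0, 0.0102, 1.0], [0.0, 0.0, 0.0, 0.0055, 0.0, 0.0137, 1.0], [0.0, 0.0, 0.0, 0.0066, 0.0, 0.0173, 1.0]]
[[0.0, 0.0, 0.0, 0.001, 0.0, 0.0036, 1.0], [0.0, 0.0, 0.0, 0.0018, 0.0, 0.0072, 1.0], [0.0, 0.0, 0.0, 0.0025, 0.0, 0.0108, 1.0], [0.0, 0.0, 0.0, 0.003, 0.0, 0.0145, 1.0], [0.0, 0.0, 0.0, 0.0035, 0.0, 0.0182, 1.0]]
```

arm_command(
  rows=[
    [0,0,0,0.0035,0,0.002,1],
    [0,0,0,0.006,0,0.005,1],
    [0,0,0,0.0085,0,0.0075,1],
    [0,0,0,0.011,0,0.0105,1],
    [0,0,0,0.013,0,0.0135,1],
  ],
)

```text
time: 8.25
tcp_pos: [0.501, 0.1252, 0.3023]
tcp_rot: [[-0.0, 1.0, 0.0], [1.0, 0.0, -0.002], [-0.002, 0.0, -1.0]]
wrist_force: [-0.6, -0.4, 0.7]
finger_gap: 0.002
finger_force: 0.5
```

arm_command(
  rows=[
    [0,0,0,0.002,0,0.003,1],
    [0,0,0,0.004,0,0.006,1],
    [0,0,0,0.006,0,0.0095,1],
    [0,0,0,0.008,0,0.0125,1],
    [0,0,0,0.0095,0,0.016,1],
  ],
)

```text
time: 8.67
tcp_pos: [0.501, 0.1347, 0.2862]
tcp_rot: [[-0.0, 1.0, 0.0], [1.0, 0.0, -0.002], [-0.002, 0.0, -1.0]]
wrist_force: [-0.9, -0.5, 1.0]
finger_gap: 0.008
finger_force: 0.5
```

arm_command(
  rows=[
    [0,0,0,0.0015,0,0.0035,1],
    [0,0,0,0.003,0,0.007,1],
    [0,0,0,0.0045,0,0.01,1],
    [0,0,0,0.0055,0,0.0135,1],
    [0,0,0,0.0065,0,0.0175,1],
  ],
)

```text
time: 9.08
tcp_pos: [0.501, 0.141, 0.2687]
tcp_rot: [[-0.0, 1.0, 0.0], [1.0, 0.0, -0.002], [-0.002, 0.0, -1.0]]
wrist_force: [-0.2, 0.1, 1.6]
finger_gap: 0.0
finger_force: 0.5
```

Run:
```python
from h import *
angle()
show([arc(t,0,.106) for t in (169,171,173,175,177,178,179,180,180,180)])
```

```text
scene [(164, 469), (-4, 277), (160, 198), (0, 104), (152, 47)]
side [(164, 261), (-4, 194), (156, 41), (160, 37), (152, 19)]
t 9.18 tip [0.5007 0.1406 0.0903] tilt -0.1 F [-0.6  0.9 -0.1] gap 0.0
[[-0.0, 0.1, 0.0, 0.002, 0.0002, 0.0047, 1.0], [-0.0, 0.1, 0.0, 0.0028, 0.0002, 0.0083, 1.0], [-0.0, 0.1, 0.0, 0.0034, 0.0002, 0.0119, 1.0], [-0.0, 0.1, 0.0, 0.0039, 0.0002, 0.0156, 1.0], [-0.0, 0.1, 0.0, 0.0043, 0.0002, 0.0193, 1.0]]
[[0.0, 0.0, 0.0, 0.0001, 0.0, 0.0018, 1.0], [0.0, 0.0, 0.0, 0.0003, 0.0, 0.0037, 1.0], [0.0, 0.0, 0.0, 0.0003, 0.0, 0.0055, 1.0], [0.0, 0.0, 0.0, 0.0003, 0.0, 0.0055, 1.0], [0.0, 0.0, 0.0, 0.0003, 0.0, 0.0055, 1.0]]
```

arm_command(
  rows=[
    [0,0,0,0.001,0,0.004,1],
    [0,0,0,0.002,0,0.008,1],
    [0,0,0,0.003,0,0.0115,1],
    [0,0,0,0.0035,0,0.015,1],
    [0,0,0,0.004,0,0.0185,1],
  ],
)

```text
time: 9.6
tcp_pos: [0.5011, 0.1446, 0.2501]
tcp_rot: [[0.0, 1.0, 0.0], [1.0, -0.0, -0.002], [-0.002, 0.0, -1.0]]
wrist_force: [0.3, -0.9, 0.4]
finger_gap: 0.004
finger_force: 0.5
```

arm_command(
  rows=[
    [0,0,0,0,0,0.001,1],
    [0,0,0,0,0,0.002,1],
    [0,0,0,0,0,0.003,1],
    [0,0,0,0,0,0.004,1],
    [0,0,0,0,0,0.005,1],
  ],
)

```text
time: 10.02
tcp_pos: [0.5009, 0.1449, 0.2455]
tcp_rot: [[-0.0, 1.0, 0.0], [1.0, 0.0, -0.002], [-0.002, 0.0, -1.0]]
wrist_force: [0.4, 0.2, 0.5]
finger_gap: 0.008
finger_force: 0.5
```

```bash
cat >> h.py <<'E'
def plane():
    for n in("scene","side"):
        P=pts(n)[2].reshape(-1,3);L=P[(abs(P[:,0]-HX)<.06)&(P[:,1]>HY+.02)&(P[:,1]<HY+.128)&(P[:,2]>.05)&(P[:,2]<.09)]
        for _ in range(8):
            A=np.c_[L,np.ones(len(L))][:,[0,1,3]];c=np.linalg.lstsq(A,L[:,2],rcond=None)[0];L=L[abs(A@c-L[:,2])<.003]
        print(n,len(L),"tilt deg %.2f"%np.degrees(np.arctan(c[1])),"z at hinge/edge",c@[HX,HY,1],c@[HX,HY+.13,1])
E
python3 - <<'E'
from h import *
tipnow();plane()
E
```

```text
t 10.02 tip [0.5009 0.1446 0.0675] tilt -0.1 F [0.4 0.2 0.5] gap 0.01
scene 1017 tilt deg 1.19 z at hinge/edge 0.06663312520933032 0.06934096236665555
side 583 tilt deg 1.24 z at hinge/edge 0.06590170553786272 0.06871658477421952
```

Still about 1.2° up. I'll press slowly and watch the force.

arm_command(
  rows=[
    [0,0,0,0,0,0.0005,1],
    [0,0,0,0,0,0.001,1],
    [0,0,0,0,0,0.0015,1],
    [0,0,0,0,0,0.002,1],
    [0,0,0,0,0,0.002,1],
  ],
)

```text
time: 10.53
tcp_pos: [0.501, 0.1449, 0.2438]
tcp_rot: [[-0.0, 1.0, 0.0], [1.0, 0.0, -0.002], [-0.002, 0.0, -1.0]]
wrist_force: [-0.4, 0.3, 3.6]
finger_gap: 0.004
finger_force: 1.8
```

arm_command(
  rows=[
    [0,0,0,0,0,0.0003,1],
    [0,0,0,0,0,0.0005,1],
    [0,0,0,0,0,0.0008,1],
    [0,0,0,0,0,0.001,1],
    [0,0,0,0,0,0.001,1],
  ],
)

```text
time: 10.95
tcp_pos: [0.501, 0.145, 0.2436]
tcp_rot: [[-0.0, 1.0, 0.0], [1.0, 0.0, -0.002], [-0.002, 0.0, -1.0]]
wrist_force: [-4.5, -1.5, 12.6]
finger_gap: 0.006
finger_force: 6.2
```

Run:
```python
from h import *
tipnow();plane()
```

```text
t 10.95 tip [0.5011 0.1446 0.0656] tilt -0.1 F [-4.5 -1.5 12.6] gap 0.01
scene 960 tilt deg 0.09 z at hinge/edge 0.06695887351623678 0.0671729957246031
side 548 tilt deg 0.34 z at hinge/edge 0.06599303752275427 0.06675896066523102
```

The force has risen to 12 N and the leaf is flat at about 0.1–0.3°. I'll retreat straight up and check.

arm_command(
  rows=[
    [0,0,0,0,0,-0.002,1],
    [0,0,0,0,0,-0.01,1],
    [0,0,0,0,0,-0.03,1],
    [0,0,0,0,0,-0.06,1],
    [0,0,0,0,0,-0.09,1],
  ],
)

```text
time: 11.47
tcp_pos: [0.5005, 0.1446, 0.333]
tcp_rot: [[-0.0, 1.0, -0.002], [1.0, 0.0, -0.002], [-0.002, -0.002, -1.0]]
wrist_force: [0.4, 0.1, 0.1]
finger_gap: 0.009
finger_force: 0.0
```

arm_command(
  rows=[
    [0,0,0,-0.02,0,-0.01,1],
    [0,0,0,-0.05,0,-0.02,1],
    [0,0,0,-0.08,0,-0.03,1],
    [0,0,0,-0.1,0,-0.04,1],
    [0,0,0,-0.1,0,-0.04,1],
  ],
)

```text
time: 11.88
tcp_pos: [0.5018, 0.0398, 0.3746]
tcp_rot: [[0.007, 1.0, 0.003], [1.0, -0.007, -0.005], [-0.005, 0.003, -1.0]]
wrist_force: [0.3, -1.0, 0.5]
finger_gap: 0.003
finger_force: 0.0
```

Run:
```python
from h import *
tipnow();plane()
im,d=camera("scene");cv2.imwrite("pics/end.png",im)
```

```text
t 11.88 tip [0.5023 0.039  0.1966] tilt -0.3 F [ 0.3 -1.   0.5] gap 0.0
scene 1778 tilt deg -0.04 z at hinge/edge 0.06687465559268999 0.06677593476788382
side 907 tilt deg -0.06 z at hinge/edge 0.06623676480762347 0.06610225326944075
```

View pics/end.png

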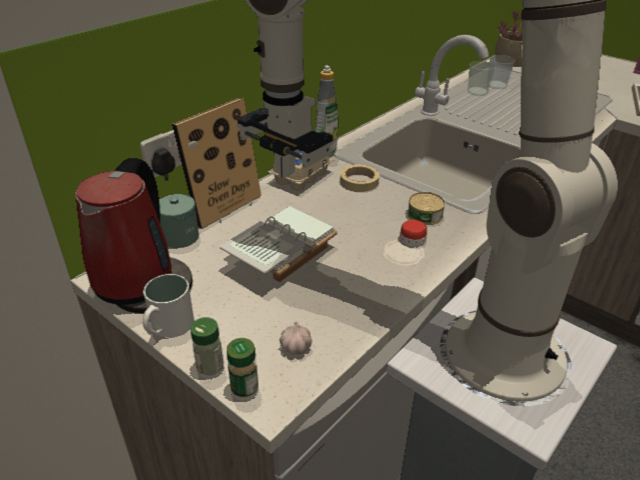

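The leaf lies flat on the left-hand rest (about (265,245)), the bystanders are where they were, and the robot is clear.

```bash
python3 -c "
from station import *
print(close_job())"
```

```text
the job is handed in; nothing more can be done
None
```

The leaf is turned over and lies flat on the left-hand rest (within about 0.1° by the cameras), the robot is clear of it, nothing around it appears to have moved, and the job was handed in at about 12 s.

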